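# Lay out the injector test set on its outline pads

### The arm

A 6-joint arm with a two-finger parallel gripper is mounted at the origin on a cart in front of the work surface, level with it; the furniture and walls round the work are solid. World frame = base frame: x ahead of the robot, y to its left, z up, the work surface at z = 0. Lengths are in mm, angles in rad, forces in N, time in s.
With the tool pointing down it reaches from about 300 to 775 mm from the base axis. Payload 14.6 kg.
Tool frame: the origin (TCP) lies midway between the tips of the shut fingers; the grasp point (between the pads) lies 19 mm behind it (manip.hold_point_z is the distance from the TCP to the grasp point, in mm); z points along the fingers, y is the direction in which the jaws open and shut (so a half turn about z gives the same grasp; the last joint's range is limited). The gripper opens to 94 mm and grips with 3 to 60 N. Pads are 16 mm wide; open, the fingers measure 119 mm over their backs; the gripper's body (75 mm by 177 mm) begins 78 mm behind the grasp point.
Start: joints at [-0.067, 0.3, 1.521, -0, 1.321, -0.067], TCP at [549.99, -0.002, 205.446] pointing down, gripper open.
Joint ranges: [-3.03, 3.03], [-0.79, 2.21], [0.23, 2.52], [-1.04, 4.18], [0, 3.07], [-2.55, 2.55]. Speed limits (rad/s): [2.22, 2.22, 2.57, 3.14, 3.14, 3.14].

### API

Orientations are given as [roll, pitch, yaw] about the fixed x, y, z axes, in that order (R = Rz(yaw) Ry(pitch) Rx(roll)).
In Python, from cell import manip gives the robot as it stands.
- The arm moves only by the shell command python3 -m crank 'ROWS' [OPENING] [FORCE]. ROWS is JSON, a list of rows, each an object with "offset": the shift along the world's x, y, z in m, a list of three; "spin": the turn about the world's z in degrees. In form: [{"offset": [dx, dy, dz], "spin": spin}, ...]. A call has exactly 8 rows; each row is the pose to reach, as a shift and turn from the pose measured when the call began; what a row does not reach only later rows make up. A row lasts 1/12 s, in which the tool goes at most 41.7 mm and 7.16 degrees, less where a joint would pass 70% of its speed; a pose out of reach is approached as far as the arm can. A call with a gripper value outside its range is refused whole. OPENING is the opening, from 0 (shut) to 1 (fully open), set as the call begins (- or left out, the last holds). The fingers move at their own pace and stop on an object; FORCE is the grip in N (left out, the last holds). Time passes only in rows, so rows that repeat a pose let the fingers close, or fill a call up. It gives the time, the measured TCP pose, the force and the opening at its end, in the units of the state.
- manip.read_state(): the state, without advancing time (a new reading comes with each control period).
- manip.camera(name): name is "scene" or "side" or "wrist"; returns a dict with "pixels" (400x640x3 uint8, red, green, blue), "fx", "fy", "cx", "cy" (pixels), "extrinsics" (4x4, takes a point from world to camera coordinates); the wrist camera has in their place "hand_eye" (4x4, takes a point from camera to tool coordinates, whose origin is the TCP and whose axes are the flange's). Camera axes: x right, y down, z forward; pixel columns grow to the right and rows downward; lengths in mm; the calibration is good to about 2 mm. A picture is of the moment at which its call begins: read the wrist's pose just before it. There is no depth.
- manip.sign_off(): hands the job in, once; it reports no verdict.
Trained networks look in a picture, given as the dict that the camera call returned (one of the last four; its "shot" number tells which), for a name from the list of things; names that differ only in an ending like _2 or _b are one class to them, and where a whole thing is asked for, a point or a joint stands for the part that bears it (a point fixed in the world has none). Each returns a list of dicts, best first, with "conf" (0 to 1); they miss things now and then, are a little off and sometimes report something else, mostly with a low value. They report only what shows in the picture. A call takes as long as a camera call. They do not tell look-alikes from the thing itself.
- manip.search_frame(picture, name): "location" ([x, y, z] in mm, in world coordinates, good to about 4 mm: the middle of the surface that is visible of it).
- manip.masks_of(picture, name): "mask" (400x640 bool, what is visible of it).
The state is a dict: "clock": time; "joints": joint angles; "qd": joint speeds; "effort": joint torques, N m; "eef_pos": TCP position; "eef_rot": TCP orientation; "wrist_force": force on the tool from outside, world axes, zero at the start; "moment": the same for the moment, N m; "finger_gap": finger opening in mm.
Only numpy, scipy, OpenCV 4.12 (cv2) and the standard library are available. Lean on these libraries where they do the work, as an engineer would, in place of code of your own. Each camera call takes 0.05 s, during which the arm holds its last target. There are 200 camera calls.

### The job

Lay out the injector test set: stand the black valve body, the brown jar, the steel bush and the blue cup each centred on the grey pad whose outline has its shape and colour, the valve body lying lengthwise along its outline (either way round) and the cup mouth up. Once the blue cup is on its pad, close it against grit by setting the aluminium cap on it, mouth down, rim squarely on rim. Leave everything upright, released and at rest.

Things in the scene. Friction and masses are not known exactly. Their poses are not given: they have to be found in the camera images.
- body_mid (a point): black valve body lying on its flat side, 90 mm long (its y axis), 40 mm wide (x), 52 mm high; loose. Grasp it across the 40 mm width, at its middle; z up, position at the centre of the thing, half-way up
- jar_mid (a point): small round amber-brown jar with black screw cap (cap fixed to it), 46 mm across, 71 mm high, standing upright; loose; z up, position at the centre of the thing, half-way up
- bush_mid (a point): plain turned steel bush (short tube), 22 mm outside diameter, 34 mm high, standing on end; loose; z up, position at the centre of the thing, half-way up
- cup_mid (a point): blue anodised round cup standing mouth up, open at the top; straight outside 50 mm across, 34 mm high, wall 7 mm thick, flat rim at its top, 17 mm above this point; loose, about 0.1 kg; z up, position at the centre of the thing, half-way up
- cap_mid (a point): bare-aluminium round cap standing mouth down (closed face on top), same 50 mm outside diameter and 7 mm wall as the blue cup, 30 mm high, its flat rim is its lower edge, 15 mm below this point; loose, about 0.09 kg; z up, position at the centre of the thing, half-way up
- pad_body_top (a point): grey rubber pad 75 x 110 mm with a black oblong outline 45 x 92 mm, the long way along its y axis: place of the black valve body. Fixed. This point: centre of the pad's top face, which is at the centre of the outline, 4 mm above the bench; z up
- pad_jar_top (a point): grey rubber pad 85 x 85 mm with a brown round outline of 47 mm: place of the brown jar. Fixed. This point: centre of the pad's top face, which is at the centre of the outline, 4 mm above the bench; z up
- pad_bush_top (a point): grey rubber pad 85 x 85 mm with a small dark-grey round outline of 25 mm: place of the steel bush. Fixed. This point: centre of the pad's top face, which is at the centre of the outline, 4 mm above the bench; z up
- pad_cup_top (a point): grey rubber pad 85 x 85 mm with a blue round outline of 53 mm: place of the blue cup. Fixed. This point: centre of the pad's top face, which is at the centre of the outline, 4 mm above the bench; z up
There are look-alikes about, which are no part of the job. What is shaped like the part that bears pad_body_top but orange is not meant.

How it is judged:
By the outcome, as a careful person would: the job done as asked, in the order asked, and still so for the second after the job is handed in, with the robot touching nothing.
It also fails if it takes over 122 s, if anything falls off the work surface, if the arm or the gripper's body presses on something with over 40 N, if the wrist force passes 120 N, or if a joint passes its speed limit or range.

## Working session

There is one attempt and no reset: what is moved stays moved. The work goes in short steps, Python scripts to look and compute and a shell command to move; the robot and the scene stay as the last step left them, time stands still between calls to the robot, and variables do not carry over. Pictures are saved under pics/ and viewed, about 12 in all and at most 16, crops included, and the job is handed in when it is done.

```bash
ls; mkdir -p pics
cat > h.py <<'E'
import numpy as np, cv2
from cell import manip
from scipy.spatial.transform import Rotation as R
def shot(n,save=None):
    s=manip.read_state(); p=manip.camera(n)
    if save: cv2.imwrite('pics/'+save,cv2.cvtColor(p['pixels'],cv2.COLOR_RGB2BGR))
    return s,p
def c2w(s,p):
    if 'extrinsics' in p: return np.linalg.inv(np.array(p['extrinsics']))
    T=np.eye(4); T[:3,:3]=R.from_euler('xyz',s['eef_rot']).as_matrix(); T[:3,3]=s['eef_pos']
    return T@np.array(p['hand_eye'])
def toz(s,p,uv,z):
    uv=np.atleast_2d(uv).astype(float); T=c2w(s,p)
    d=np.c_[(uv[:,0]-p['cx'])/p['fx'],(uv[:,1]-p['cy'])/p['fy'],np.ones(len(uv))]@T[:3,:3].T
    o=T[:3,3]; return o+d*((z-o[2])/d[:,2])[:,None]
def proj(s,p,X):
    T=np.linalg.inv(c2w(s,p)); c=np.atleast_2d(X)@T[:3,:3].T+T[:3,3]
    return np.c_[c[:,0]/c[:,2]*p['fx']+p['cx'],c[:,1]/c[:,2]*p['fy']+p['cy']]
E
python3 - <<'E'
from h import *
print(manip.read_state(), manip.hold_point_z)
N=['body_mid','jar_mid','bush_mid','cup_mid','cap_mid','pad_body_top','pad_jar_top','pad_bush_top','pad_cup_top']
for c in ['scene','side','wrist']:
    s,p=shot(c,c+'0.png'); print(c,p['fx'],c2w(s,p)[:3,3].round())
    for n in N:
        print(n,[(np.round(d['location']).tolist(),round(d['conf'],2)) for d in manip.search_frame(p,n)])
E
```

```text
pics
{'clock': 0.0, 'joints': array([-6.66128107e-02,  3.00473316e-01,  1.52156918e+00,  4.03466375e-05,
        1.32066715e+00, -6.65824272e-02]), 'qd': array([ 2.69916732e-04, -1.03449810e-03, -1.14847130e-03, -7.33890327e-04,
        3.36377930e-04, -4.27953124e-05]), 'effort': array([-1.53750298e-03, -5.31805658e+01, -3.52735734e+01,  7.07558286e-02,
        2.43994006e-02, -4.79655944e-05]), 'eef_pos': array([5.49751369e+02, 1.72101867e-02, 2.04890138e+02]), 'eef_rot': array([-3.14048073e+00, -1.13310980e-04,  1.57075587e+00]), 'wrist_force': array([-0.12040041, -0.39713276, -0.68746626]), 'moment': array([-0.01598917,  0.06731772, -0.00856321]), 'finger_gap': 93.9001720533662} 18.8
scene 470.66968984457225 [-652.  653.  689.]
body_mid []
jar_mid []
bush_mid []
cup_mid [([424.0, 225.0, 22.0], 0.65)]
cap_mid [([461.0, 74.0, 26.0], 0.61)]
pad_body_top []
pad_jar_top []
pad_bush_top [([586.0, 229.0, 3.0], 0.79)]
pad_cup_top [([630.0, 49.0, 3.0], 0.68), ([425.0, 227.0, 19.0], 0.21)]
side 406.36084328092653 [  221. -1219.   503.]
body_mid [([467.0, -243.0, 30.0], 0.76)]
jar_mid [([46
[... 235 characters left out ...]

pad_body_top [([569.0, -361.0, 8.0], 0.89), ([403.0, -497.0, 6.0], 0.71)]
pad_jar_top [([587.0, -146.0, 6.0], 0.89)]
pad_bush_top [([454.0, -387.0, 21.0], 0.64), ([591.0, 221.0, 5.0], 0.6), ([632.0, 41.0, 7.0], 0.33)]
pad_cup_top [([634.0, 42.0, 5.0], 0.77)]
wrist 308.1080592892909 [549.  67. 385.]
body_mid [([477.0, -208.0, 37.0], 0.66)]
jar_mid [([477.0, -78.0, 66.0], 0.98)]
bush_mid []
cup_mid [([442.0, 196.0, 11.0], 0.61)]
cap_mid [([480.0, 73.0, 28.0], 0.58)]
pad_body_top [([440.0, 195.0, 10.0], 0.69), ([477.0, -211.0, 38.0], 0.28)]
pad_jar_top [([586.0, -122.0, 6.0], 0.65)]
pad_bush_top [([594.0, 193.0, 3.0], 0.96), ([479.0, 73.0, 31.0], 0.45)]
pad_cup_top [([636.0, 50.0, 2.0], 0.94)]
```

Run:
```python
import cv2,numpy as np
a=[cv2.imread(f'pics/{c}0.png') for c in ['scene','side','wrist']]
cv2.imwrite('pics/m0.png',cv2.resize(a[1],(800,500))); cv2.imwrite('pics/w0.png',a[2]);
```

```text
(no output)
```

View pics/side0.png

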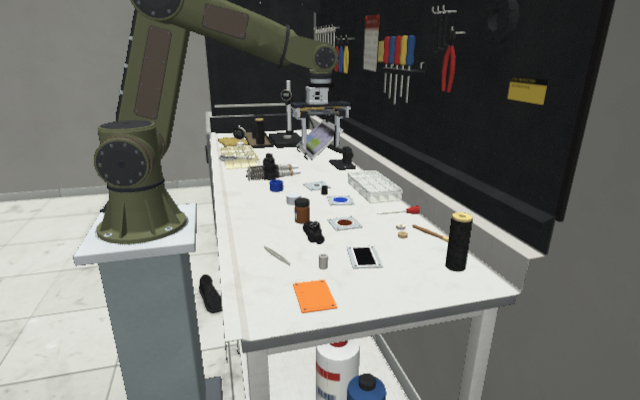

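View pics/wrist0.png

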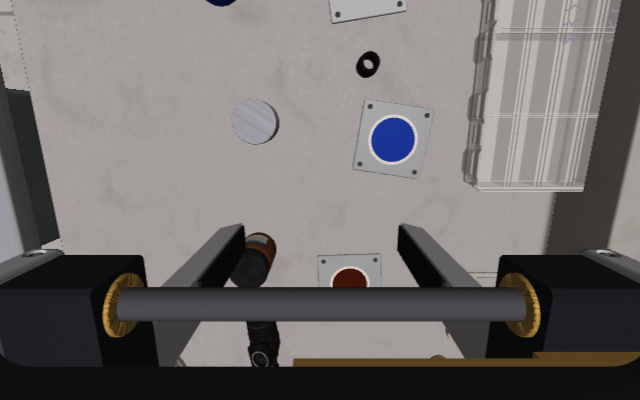

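View pics/scene0.png

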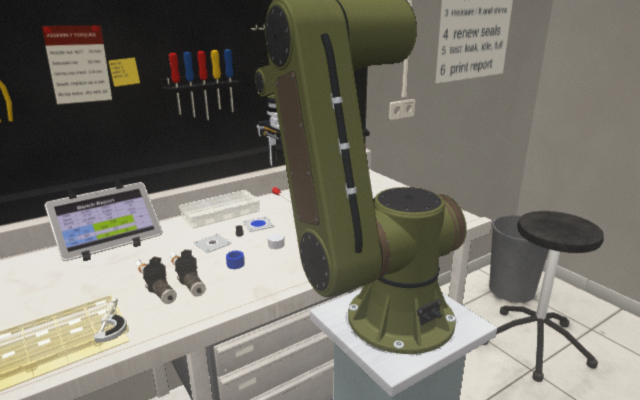

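The side view shows the bush at (323,262), body (314,232), jar (302,210), cap (293,199) and cup (277,186). The pads are body (365,257), jar (345,223), cup (340,200) and bush (317,186). The orange plate at (315,296) and the black ring at (325,189) are look-alikes. I'll view the right-hand side from above.

```bash
python3 -m crank '[{"offset":[-0.01,-0.23,0.04],"spin":0},{"offset":[-0.01,-0.23,0.04],"spin":0},{"offset":[-0.01,-0.23,0.04],"spin":0},{"offset":[-0.01,-0.23,0.04],"spin":0},{"offset":[-0.01,-0.23,0.04],"spin":0},{"offset":[-0.01,-0.23,0.04],"spin":0},{"offset":[-0.01,-0.23,0.04],"spin":0},{"offset":[-0.01,-0.23,0.04],"spin":0}]'
python3 - <<'E'
from h import *
s,p=shot('wrist','w1.png')
for n in ['jar_mid','body_mid','pad_jar_top','pad_cup_top','cap_mid']:
    print(n,[(np.round(d['location']).tolist(),round(d['conf'],2)) for d in manip.search_frame(p,n)])
E
python3 -m crank '[{"offset":[0,-0.23,0],"spin":0},{"offset":[0,-0.23,0],"spin":0},{"offset":[0,-0.23,0],"spin":0},{"offset":[0,-0.23,0],"spin":0},{"offset":[0,-0.23,0],"spin":0},{"offset":[0,-0.23,0],"spin":0},{"offset":[0,-0.23,0],"spin":0},{"offset":[0,-0.23,0],"spin":0}]'
python3 - <<'E'
from h import *
s,p=shot('wrist','w2.png'); print(s['eef_pos'])
for n in ['bush_mid','body_mid','pad_body_top','pad_jar_top','jar_mid']:
    print(n,[(np.round(d['location']).tolist(),round(d['conf'],2)) for d in manip.search_frame(p,n)])
a=cv2.imread('pics/w1.png');b=cv2.imread('pics/w2.png')
cv2.imwrite('pics/w12.png',np.vstack([a[:300],b[:300]]))
E
```

```text
clock: 2.17
eef_pos: [539.7, -231.0, 245.3]
eef_rot: [-3.142, -0.0, 1.569]
wrist_force: [0.2, 0.1, 0.6]
finger_gap: 93.8
jar_mid [([477.0, -90.0, 68.0], 0.62)]
body_mid [([477.0, -214.0, 36.0], 0.68)]
pad_jar_top [([587.0, -140.0, 10.0], 0.79)]
pad_cup_top []
cap_mid []
clock: 3.13
eef_pos: [540.2, -459.1, 244.5]
eef_rot: [-3.141, -0.001, 1.572]
wrist_force: [-0.1, 0.2, 0.4]
finger_gap: 93.9
[ 540.16903753 -459.09553393  244.5454915 ]
bush_mid [([455.0, -383.0, 36.0], 0.59)]
body_mid [([480.0, -266.0, 26.0], 0.62)]
pad_body_top [([404.0, -484.0, 0.0], 0.92), ([573.0, -350.0, 3.0], 0.63)]
pad_jar_top [([452.0, -382.0, 35.0], 0.36)]
jar_mid []
```

View pics/w12.png

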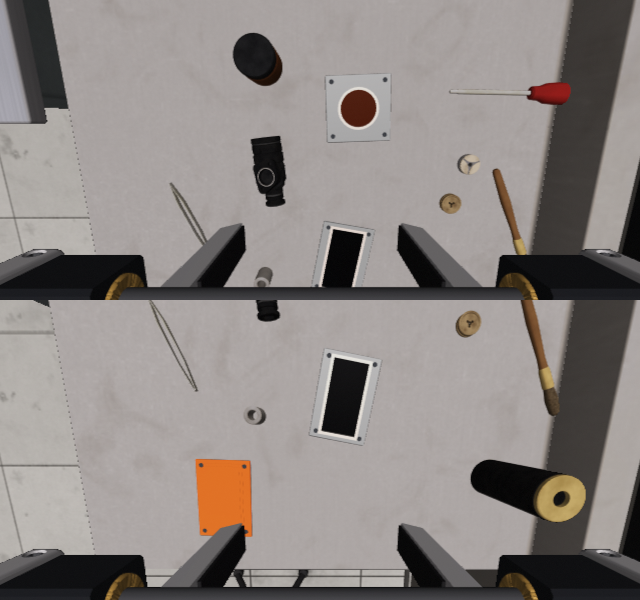

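Upper half: jar cap at (258,57), body (267,172), jar pad (358,108). Lower half, in that image's own rows: bush at (255,115), body pad (346,97). Next I'll measure these by colour segmentation.

```bash
cat >> h.py <<'E'
def comp(img,box,f):
    """largest component of f(rgb int) in box (u0,v0,u1,v1); contour (pixels)"""
    u0,v0,u1,v1=box; m=np.zeros(img.shape[:2],np.uint8); m[v0:v1,u0:u1]=f(img[v0:v1,u0:u1].astype(int))
    c,_=cv2.findContours(m,cv2.RETR_EXTERNAL,cv2.CHAIN_APPROX_NONE)
    return max(c,key=cv2.contourArea)[:,0,:].astype(float)
def meas(s,p,box,f,z):
    X=toz(s,p,comp(p['pixels'],box,f),z)[:,:2].astype(np.float32)
    M=cv2.moments(X.reshape(-1,1,2)); (c,sz,a)=cv2.minAreaRect(X)
    return np.round([M['m10']/M['m00'],M['m01']/M['m00']],1),np.round(c,1),np.round(sz,1),round(a,1)
dark=lambda t:lambda i:(i.max(-1)<t)
brown=lambda i:(i[...,0]-i[...,2]>30)
blue=lambda i:(i[...,2]-i[...,0]>60)
E
python3 - <<'E'
from h import *
s,p=shot('wrist'); T=c2w(s,p); print('axis',T[:3,2].round(3),T[:3,3].round(1),np.array(p['hand_eye']).round(3).tolist())
print('padbody',meas(s,p,(300,40,390,150),dark(60),4))
uv=comp(p['pixels'],(235,95,275,135),lambda i:(i.max(-1)<100)); print('bushhole?',toz(s,p,uv.mean(0),34))
s1=dict(eef_pos=np.array([539.7,-231.0,245.3]),eef_rot=np.array([-3.142,0,1.569])); p1=dict(p); p1['pixels']=cv2.cvtColor(cv2.imread('pics/w1.png'),cv2.COLOR_BGR2RGB)
print('padjar',meas(s1,p1,(325,75,392,142),brown,4))
print('body',meas(s1,p1,(235,125,300,220),dark(90),26),meas(s1,p1,(235,125,300,220),dark(90),45))
print('jar cap',meas(s1,p1,(220,20,300,95),dark(60),71))
s0=dict(eef_pos=np.array([549.75,0,204.9]),eef_rot=np.array([-3.1405,0,1.5708])); p0=dict(p); p0['pixels']=cv2.cvtColor(cv2.imread('pics/wrist0.png'),cv2.COLOR_BGR2RGB)
print('padcup',meas(s0,p0,(352,95,436,182),blue,4))
im=np.vstack([cv2.resize(p1['pixels'][10:220,220:400],(540,630))[...,::-1]]); 
b=cv2.resize(p['pixels'][30:150,225:405],(540,360),interpolation=cv2.INTER_CUBIC)[...,::-1]
c=cv2.resize(p1['pixels'][120:220,220:400],(540,300))[...,::-1]
cv2.imwrite('pics/z1.png',np.vstack([c,b])[:600])
E
```

```text
axis [ 0.001 -0.233 -0.973] [ 539.8 -390.6  425.3] [[-0.001, -0.973, -0.232, 67.24], [1.0, -0.001, -0.0, -0.622], [-0.0, -0.232, 0.973, -179.198], [0.0, 0.0, 0.0, 1.0]]
padbody (array([ 569.3, -356.4]), array([ 569.3, -356.4]), array([90.9, 43.7]), 79.4)
bushhole? [[ 466.30847337 -381.04216575   34.        ]]
padjar (array([ 587.9, -141.5]), array([ 587.9, -141.5]), array([45.3, 44.8]), 89.9)
body (array([ 471.9, -219. ]), array([ 471.8, -222.6]), array([40.7, 91.2]), 6.1) (array([ 475.1, -216.4]), array([ 475. , -219.8]), array([38.8, 86.9]), 6.1)
jar cap (array([471.7, -94.8]), array([472.7, -94.5]), array([43.1, 55.4]), 53.6)
padcup (array([635.5,  50.8]), array([635.1,  50.6]), array([51.2, 51.2]), 90.0)
```

View pics/z1.png

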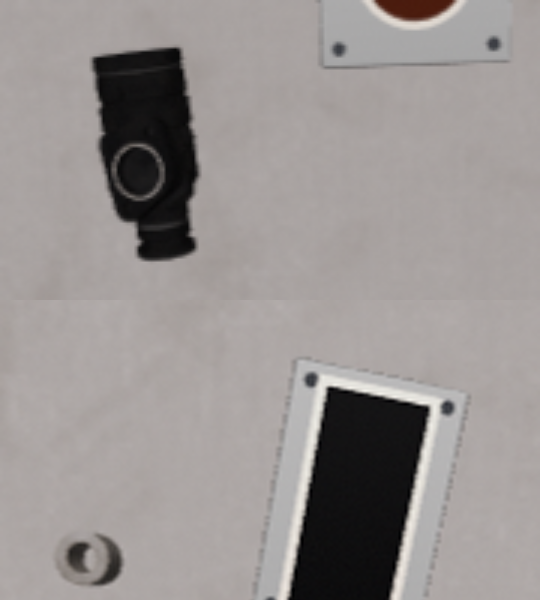

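Body is at about (472,-222), yaw +6.1°. Its pad is at (569.3,-356.4), yaw -10.6°. I'll pick the body first.

```bash
python3 - <<'E'
from h import *
s,p=shot('wrist')
print('bush',toz(s,p,(253.4,116),34).round(1))
E
python3 -m crank '[{"offset":[-0.068,0.237,-0.13],"spin":6},{"offset":[-0.068,0.237,-0.13],"spin":6},{"offset":[-0.068,0.237,-0.13],"spin":6},{"offset":[-0.068,0.237,-0.13],"spin":6},{"offset":[-0.068,0.237,-0.13],"spin":6},{"offset":[-0.068,0.237,-0.13],"spin":6},{"offset":[-0.068,0.237,-0.13],"spin":6},{"offset":[-0.068,0.237,-0.13],"spin":6}]' 1 30
```

```text
bush [[ 457.  -379.5   34. ]]
clock: 4.2
eef_pos: [470.2, -216.7, 113.5]
eef_rot: [-3.138, -0.003, 1.681]
wrist_force: [0.4, 0.3, 0.7]
finger_gap: 94.0
```

```bash
python3 -m crank '[{"offset":[0.002,-0.005,-0.03],"spin":0},{"offset":[0.002,-0.005,-0.06],"spin":0},{"offset":[0.002,-0.005,-0.08],"spin":0},{"offset":[0.002,-0.005,-0.1],"spin":0},{"offset":[0.002,-0.005,-0.104],"spin":0},{"offset":[0.002,-0.005,-0.104],"spin":0},{"offset":[0.002,-0.005,-0.104],"spin":0},{"offset":[0.002,-0.005,-0.104],"spin":0}]'
python3 -m crank '[{"offset":[0,0,0],"spin":0},{"offset":[0,0,0],"spin":0},{"offset":[0,0,0],"spin":0},{"offset":[0,0,0],"spin":0},{"offset":[0,0,0],"spin":0},{"offset":[0,0,0],"spin":0},{"offset":[0,0,0],"spin":0},{"offset":[0,0,0],"spin":0}]' 0 30
```

```text
clock: 4.87
eef_pos: [473.0, -222.1, 10.9]
eef_rot: [-3.14, -0.002, 1.681]
wrist_force: [-0.1, 0.5, 1.0]
finger_gap: 94.1
clock: 5.53
eef_pos: [473.0, -222.1, 10.9]
eef_rot: [-3.14, -0.002, 1.681]
wrist_force: [-0.8, 0.1, -0.8]
finger_gap: 44.0
```

```bash
python3 -m crank '[{"offset":[0,0,0],"spin":0},{"offset":[0,0,0],"spin":0},{"offset":[0,0,0],"spin":0},{"offset":[0,0,0],"spin":0},{"offset":[0,0,0.02],"spin":0},{"offset":[0,0,0.04],"spin":0},{"offset":[0,0,0.06],"spin":0},{"offset":[0,0,0.08],"spin":0}]' 0 30
python3 -m crank '[{"offset":[0.02,-0.03,0],"spin":-4},{"offset":[0.045,-0.06,0],"spin":-8},{"offset":[0.07,-0.09,0],"spin":-12},{"offset":[0.09,-0.12,0],"spin":-16},{"offset":[0.096,-0.134,0],"spin":-17},{"offset":[0.096,-0.134,0],"spin":-17},{"offset":[0.096,-0.134,0],"spin":-17},{"offset":[0.096,-0.134,0],"spin":-17}]'
```

```text
clock: 6.2
eef_pos: [472.6, -221.9, 91.3]
eef_rot: [-3.139, -0.002, 1.681]
wrist_force: [0.5, -0.3, -3.5]
finger_gap: 35.6
clock: 6.87
eef_pos: [568.2, -355.0, 90.7]
eef_rot: [-3.138, -0.003, 1.385]
wrist_force: [0.2, 0.1, -3.7]
finger_gap: 36.2
```

```bash
python3 -m crank '[{"offset":[0.001,-0.0014,-0.025],"spin":0},{"offset":[0.001,-0.0014,-0.05],"spin":0},{"offset":[0.001,-0.0014,-0.065],"spin":0},{"offset":[0.001,-0.0014,-0.07],"spin":0},{"offset":[0.001,-0.0014,-0.073],"spin":0},{"offset":[0.001,-0.0014,-0.075],"spin":0},{"offset":[0.001,-0.0014,-0.0755],"spin":0},{"offset":[0.001,-0.0014,-0.0755],"spin":0}]'
python3 -m crank '[{"offset":[0,0,0],"spin":0},{"offset":[0,0,0],"spin":0},{"offset":[0,0,0],"spin":0},{"offset":[0,0,0],"spin":0},{"offset":[0,0,0],"spin":0},{"offset":[0,0,0],"spin":0},{"offset":[0,0,0],"spin":0},{"offset":[0,0,0],"spin":0}]' 1
python3 -m crank '[{"offset":[0,0,0.03],"spin":0},{"offset":[0,0,0.07],"spin":0},{"offset":[0,0,0.11],"spin":0},{"offset":[0,-0.04,0.15],"spin":5},{"offset":[0,-0.08,0.19],"spin":10.7},{"offset":[0,-0.08,0.23],"spin":10.7},{"offset":[0,-0.08,0.23],"spin":10.7},{"offset":[0,-0.08,0.23],"spin":10.7}]'
python3 - <<'E'
from h import *
s,p=shot('wrist','w3.png'); print(s['eef_pos'],s['eef_rot'])
cv2.imwrite('pics/w3.png',p['pixels'][:300,150:550,::-1].copy())
E
```

```text
clock: 7.53
eef_pos: [569.5, -356.6, 16.3]
eef_rot: [-3.139, -0.002, 1.385]
wrist_force: [-0.1, 0.9, -4.8]
finger_gap: 36.0
clock: 8.2
eef_pos: [569.6, -356.6, 16.3]
eef_rot: [-3.139, -0.002, 1.385]
wrist_force: [-0.4, -0.4, -0.3]
finger_gap: 86.2
clock: 8.87
eef_pos: [569.9, -439.0, 252.2]
eef_rot: [3.138, 0.003, 1.57]
wrist_force: [0.4, -0.5, 0.1]
finger_gap: 93.9
[ 569.87257159 -438.98259434  252.21059164] [3.13771121 0.00314987 1.57005969]
```

View pics/w3.png

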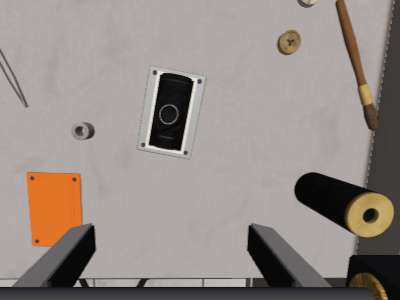

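Run:
```python
from h import *
s,p=shot('wrist'); c=p['pixels'][55:170,280:370]; 
g=np.clip((c.astype(float)/255)**0.5*255,0,255).astype(np.uint8)
g=cv2.resize(g,None,fx=5,fy=5,interpolation=cv2.INTER_CUBIC)[...,::-1].copy()
# overlay expected outline on pad and body box mid-height
t=np.deg2rad(-10.6);Rm=np.array([[np.cos(t),-np.sin(t)],[np.sin(t),np.cos(t)]])
for (w,l,z,col) in [(45,92,4,(0,0,255)),(40,90,30,(0,255,0))]:
    q=np.array([[-w,-l],[w,-l],[w,l],[-w,l]])/2@Rm.T+[569.3,-356.4]
    uv=(proj(s,p,np.c_[q,np.full(4,z)])-[280,55])*5
    cv2.polylines(g,[uv.astype(int).reshape(-1,1,2)],True,col,1)
cv2.imwrite('pics/z3.png',g)
```

```text
(no output)
```

View pics/z3.png

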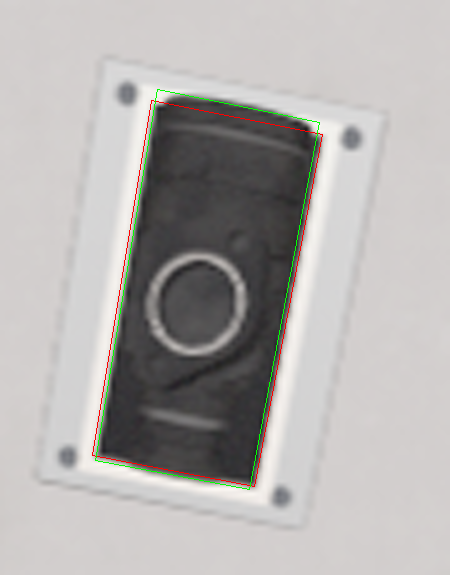

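The body sits within its outline to about 1 mm, aligned, with the port ring up. Next is the bush; I'll look at it from straight above.

```bash
cat >> h.py <<'E'
from scipy.optimize import minimize
def cyl(s,p,name,r,h,z0,near,save=None):
    """fit upright cylinder (x,y) to network mask by IoU"""
    near=np.array(near,float)
    ms=[d for d in manip.masks_of(p,name)]
    if not ms: return 'no mask'
    best=min(ms,key=lambda d:np.linalg.norm(np.argwhere(d['mask']).mean(0)[::-1]-proj(s,p,[*near,z0+h/2])[0]))
    m=np.asarray(best['mask']).astype(np.uint8); a=np.linspace(0,2*np.pi,60)[:-1]
    def hull(x):
        P=np.vstack([np.c_[x[0]+r*np.cos(a),x[1]+r*np.sin(a),np.full(59,z)] for z in (z0,z0+h)])
        return cv2.convexHull(proj(s,p,P).astype(np.float32))
    def cost(x):
        t=np.zeros_like(m); cv2.fillPoly(t,[np.round(hull(x)*16).astype(int)],1,shift=4)
        return 1-(t&m).sum()/max((t|m).sum(),1)
    q=minimize(cost,near,method='Nelder-Mead',options=dict(initial_simplex=near+np.array([[0,0],[8,0],[0,8]]),xatol=.1))
    if save:
        g=p['pixels'][...,::-1].copy(); k=cv2.resize(g,None,fx=3,fy=3,interpolation=cv2.INTER_CUBIC)
        cv2.polylines(k,[(hull(q.x)*3+1).astype(int)],True,(0,255,0),1); c=(proj(s,p,[*q.x,z0+h/2])[0]*3).astype(int)
        cv2.imwrite('pics/'+save,k[max(c[1]-200,0):c[1]+200,max(c[0]-200,0):c[0]+200])
    return q.x.round(1),'iou',round(1-q.fun,2),'conf',round(best['conf'],2),'n',len(ms)
E
python3 -m crank '[{"offset":[-0.112,0.01,-0.1],"spin":0},{"offset":[-0.112,0.01,-0.1],"spin":0},{"offset":[-0.112,0.01,-0.1],"spin":0},{"offset":[-0.112,0.01,-0.1],"spin":0},{"offset":[-0.112,0.01,-0.1],"spin":0},{"offset":[-0.112,0.01,-0.1],"spin":0},{"offset":[-0.112,0.01,-0.1],"spin":0},{"offset":[-0.112,0.01,-0.1],"spin":0}]'
python3 - <<'E'
from h import *
s,p=shot('wrist'); print(s['eef_pos'],s['eef_rot'])
print(cyl(s,p,'bush_mid',11,34,0,(457,-380),'b1.png'))
E
```

```text
clock: 9.63
eef_pos: [458.6, -426.7, 146.8]
eef_rot: [-3.141, -0.001, 1.572]
wrist_force: [-0.9, 0.2, 0.3]
finger_gap: 94.0
[ 458.59385624 -426.72241764  146.82789513] [-3.14059939e+00 -1.22580433e-03  1.57219797e+00]
(array([ 455.4, -379.1]), 'iou', np.float64(0.72), 'conf', 0.88, 'n', 1)
```

View pics/b1.png

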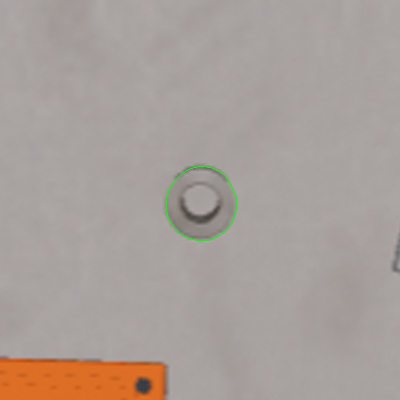

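The fit matches the bush at (455.5,-379).

```bash
python3 -m crank '[{"offset":[-0.003,0.03,-0.03],"spin":0},{"offset":[-0.003,0.0477,-0.06],"spin":0},{"offset":[-0.003,0.0477,-0.09],"spin":0},{"offset":[-0.003,0.0477,-0.11],"spin":0},{"offset":[-0.003,0.0477,-0.13],"spin":0},{"offset":[-0.003,0.0477,-0.139],"spin":0},{"offset":[-0.003,0.0477,-0.141],"spin":0},{"offset":[-0.003,0.0477,-0.141],"spin":0}]'
python3 -m crank '[{"offset":[0,0,0],"spin":0},{"offset":[0,0,0],"spin":0},{"offset":[0,0,0],"spin":0},{"offset":[0,0,0],"spin":0},{"offset":[0,0,0],"spin":0},{"offset":[0,0,0],"spin":0},{"offset":[0,0,0],"spin":0},{"offset":[0,0,0],"spin":0}]' 0 25
python3 -m crank '[{"offset":[0,0,0],"spin":0},{"offset":[0,0,0],"spin":0},{"offset":[0,0,0],"spin":0},{"offset":[0,0,0],"spin":0},{"offset":[0,0,0],"spin":0},{"offset":[0,0,0],"spin":0},{"offset":[0,0,0],"spin":0},{"offset":[0,0,0],"spin":0}]'
python3 -m crank '[{"offset":[0,0,0.02],"spin":0},{"offset":[0,0,0.06],"spin":0},{"offset":[0,0,0.1],"spin":0},{"offset":[0,0,0.14],"spin":0},{"offset":[0,0,0.16],"spin":0},{"offset":[0,0,0.16],"spin":0},{"offset":[0,0,0.16],"spin":0},{"offset":[0,0,0.16],"spin":0}]'
```

```text
clock: 10.4
eef_pos: [455.7, -379.2, 5.9]
eef_rot: [-3.14, -0.001, 1.572]
wrist_force: [-0.3, 0.3, 0.7]
finger_gap: 94.0
clock: 11.07
eef_pos: [455.7, -379.2, 5.9]
eef_rot: [-3.14, -0.001, 1.572]
wrist_force: [-0.6, -0.3, 0.1]
finger_gap: 44.0
clock: 11.73
eef_pos: [455.7, -379.2, 5.9]
eef_rot: [-3.14, -0.001, 1.572]
wrist_force: [-0.4, 0.1, -0.1]
finger_gap: 21.1
clock: 12.4
eef_pos: [455.3, -378.7, 164.4]
eef_rot: [-3.139, -0.003, 1.572]
wrist_force: [-0.6, 0.0, -0.9]
finger_gap: 21.3
```

```bash
python3 -m crank '[{"offset":[0.07,0.26,0.02],"spin":0},{"offset":[0.07,0.26,0.02],"spin":0},{"offset":[0.07,0.26,0.02],"spin":0},{"offset":[0.07,0.26,0.02],"spin":0},{"offset":[0.07,0.26,0.02],"spin":0},{"offset":[0.07,0.26,0.02],"spin":0},{"offset":[0.07,0.26,0.02],"spin":0},{"offset":[0.07,0.26,0.02],"spin":0}]'
python3 -m crank '[{"offset":[0.067,0.26,0],"spin":0},{"offset":[0.067,0.26,0],"spin":0},{"offset":[0.067,0.26,0],"spin":0},{"offset":[0.067,0.26,0],"spin":0},{"offset":[0.067,0.26,0],"spin":0},{"offset":[0.067,0.26,0],"spin":0},{"offset":[0.067,0.26,0],"spin":0},{"offset":[0.067,0.26,0],"spin":0}]'
python3 - <<'E'
from h import *
s,p=shot('wrist','w4.png'); print(s['eef_pos'],s['eef_rot'])
print([(np.round(d['location']).tolist(),round(d['conf'],2)) for d in manip.search_frame(p,'pad_bush_top')])
print([(np.round(d['location']).tolist(),round(d['conf'],2)) for d in manip.search_frame(p,'cup_mid')])
E
```

```text
clock: 13.07
eef_pos: [525.5, -114.9, 182.9]
eef_rot: [-3.137, -0.004, 1.576]
wrist_force: [-0.1, -0.8, -0.7]
finger_gap: 21.0
clock: 13.73
eef_pos: [592.4, 148.4, 180.5]
eef_rot: [-3.134, -0.004, 1.58]
wrist_force: [0.0, 0.3, -0.8]
finger_gap: 21.0
[592.37208796 148.43314892 180.48988125] [-3.13355057 -0.00400722  1.57978583]
[([595.0, 228.0, -0.0], 0.72)]
[]
```

View pics/w4.png

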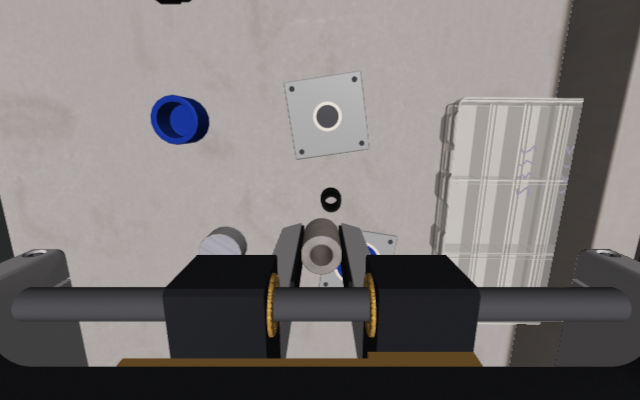

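The bush pad disc is at (327,117), the cup at (180,120), the black ring look-alike at (330,200), and the bush is held at (322,240).

Run:
```python
from h import *
s,p=shot('wrist'); print(s['eef_pos'],s['eef_rot'])
print('padbush',meas(s,p,(305,95,350,140),dark(110),4))
print('cup',cyl(s,p,'cup_mid',25,34,0,(438,203)))
X=toz(s,p,comp(p['pixels'],(140,85,225,155),blue),34); print(X.min(0),X.max(0))
```

```text
[592.18782901 144.0724233  181.44355637] [-3.13429731 -0.00341279  1.57594057]
padbush (array([596.4, 227.3]), array([596.5, 227.3]), array([22.3, 22.5]), 0.2)
cup (array([440.1, 221.1]), 'iou', np.float64(0.92), 'conf', 0.81, 'n', 1)
[414.74039019 197.65128501  34.        ] [463.109536   245.29548758  34.        ]
```

```bash
python3 -m crank '[{"offset":[0.0042,0.03,-0.03],"spin":0},{"offset":[0.0042,0.06,-0.06],"spin":0},{"offset":[0.0042,0.0832,-0.09],"spin":0},{"offset":[0.0042,0.0832,-0.11],"spin":0},{"offset":[0.0042,0.0832,-0.11],"spin":0},{"offset":[0.0042,0.0832,-0.11],"spin":0},{"offset":[0.0042,0.0832,-0.11],"spin":0},{"offset":[0.0042,0.0832,-0.11],"spin":0}]'
```

```text
clock: 14.65
eef_pos: [597.7, 226.0, 74.5]
eef_rot: [-3.139, -0.005, 1.573]
wrist_force: [0.4, -0.6, -0.6]
finger_gap: 20.9
```

```bash
python3 -m crank '[{"offset":[-0.0012,0.0013,-0.02],"spin":0},{"offset":[-0.0012,0.0013,-0.04],"spin":0},{"offset":[-0.0012,0.0013,-0.055],"spin":0},{"offset":[-0.0012,0.0013,-0.06],"spin":0},{"offset":[-0.0012,0.0013,-0.062],"spin":0},{"offset":[-0.0012,0.0013,-0.064],"spin":0},{"offset":[-0.0012,0.0013,-0.064],"spin":0},{"offset":[-0.0012,0.0013,-0.064],"spin":0}]'
python3 -m crank '[{"offset":[0,0,0],"spin":0},{"offset":[0,0,0],"spin":0},{"offset":[0,0,0],"spin":0},{"offset":[0,0,0],"spin":0},{"offset":[0,0,0],"spin":0},{"offset":[0,0,0],"spin":0},{"offset":[0,0,0],"spin":0},{"offset":[0,0,0],"spin":0}]' 1
python3 -m crank '[{"offset":[0,0,0.02],"spin":0},{"offset":[0,0,0.06],"spin":0},{"offset":[0,-0.03,0.1],"spin":0},{"offset":[-0.04,-0.06,0.13],"spin":0},{"offset":[-0.07,-0.06,0.15],"spin":0},{"offset":[-0.08,-0.06,0.15],"spin":0},{"offset":[-0.08,-0.06,0.15],"spin":0},{"offset":[-0.08,-0.06,0.15],"spin":0}]'
python3 -m crank '[{"offset":[0,0,0],"spin":0},{"offset":[0,0,0],"spin":0},{"offset":[0,0,0],"spin":0},{"offset":[0,0,0],"spin":0},{"offset":[0,0,0],"spin":0},{"offset":[0,0,0],"spin":0},{"offset":[0,0,0],"spin":0},{"offset":[0,0,0],"spin":0}]'
python3 - <<'E'
from h import *
s,p=shot('wrist','w5.png'); print(s['eef_pos'],s['eef_rot'])
print('bush',cyl(s,p,'bush_mid',11,34,4,(596.4,227.3),'b2.png'))
print('cup',cyl(s,p,'cup_mid',25,34,0,(439.5,221)))
E
```

```text
clock: 15.32
eef_pos: [597.0, 227.4, 11.6]
eef_rot: [-3.14, -0.005, 1.573]
wrist_force: [-0.5, -0.3, -1.3]
finger_gap: 21.0
clock: 15.98
eef_pos: [597.0, 227.4, 11.6]
eef_rot: [-3.14, -0.005, 1.573]
wrist_force: [0.3, 0.7, 0.3]
finger_gap: 71.2
clock: 16.65
eef_pos: [517.0, 167.4, 162.6]
eef_rot: [3.141, -0.006, 1.573]
wrist_force: [0.2, 0.6, 0.1]
finger_gap: 94.0
clock: 17.32
eef_pos: [517.1, 167.4, 162.6]
eef_rot: [3.141, -0.005, 1.573]
wrist_force: [-0.2, -0.1, -1.1]
finger_gap: 94.0
[517.08395903 167.39193075 162.56587215] [ 3.14144565 -0.00546683  1.57331199]
bush (array([596.6, 227.9]), 'iou', np.float64(0.95), 'conf', 0.63, 'n', 2)
cup (array([439.7, 221. ]), 'iou', np.float64(0.93), 'conf', 0.74, 'n', 1)
```

View pics/b2.png

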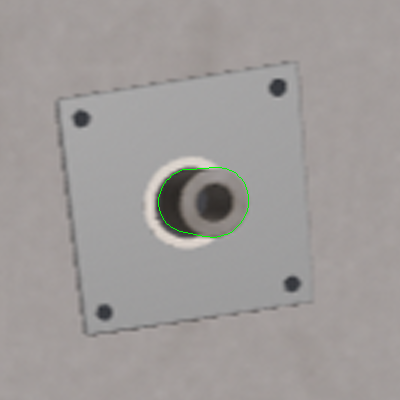

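The bush is upright in the middle of its disc. The fit reads (596.6,227.9) against the pad's (596.4,227.3). Now the cup.

```bash
python3 -m crank '[{"offset":[-0.03,0.02,-0.02],"spin":0},{"offset":[-0.06,0.04,-0.04],"spin":0},{"offset":[-0.0774,0.0536,-0.07],"spin":0},{"offset":[-0.0774,0.0536,-0.08],"spin":0},{"offset":[-0.0774,0.0536,-0.08],"spin":0},{"offset":[-0.0774,0.0536,-0.08],"spin":0},{"offset":[-0.0774,0.0536,-0.08],"spin":0},{"offset":[-0.0774,0.0536,-0.08],"spin":0}]'
python3 -m crank '[{"offset":[0,0,-0.02],"spin":0},{"offset":[0,0,-0.04],"spin":0},{"offset":[0,0,-0.06],"spin":0},{"offset":[0,0,-0.073],"spin":0},{"offset":[0,0,-0.077],"spin":0},{"offset":[0,0,-0.077],"spin":0},{"offset":[0,0,-0.077],"spin":0},{"offset":[0,0,-0.077],"spin":0}]'
```

```text
clock: 18.13
eef_pos: [440.9, 220.8, 83.8]
eef_rot: [3.139, -0.006, 1.572]
wrist_force: [-0.3, 0.7, -1.0]
finger_gap: 93.4
clock: 18.8
eef_pos: [441.6, 220.9, 8.0]
eef_rot: [3.138, -0.007, 1.572]
wrist_force: [0.0, 0.4, -0.2]
finger_gap: 93.8
```

```bash
python3 -m crank '[{"offset":[-0.0015,0,-0.003],"spin":0},{"offset":[-0.0015,0,-0.003],"spin":0},{"offset":[-0.0015,0,-0.003],"spin":0},{"offset":[-0.0015,0,-0.003],"spin":0},{"offset":[-0.0015,0,-0.003],"spin":0},{"offset":[-0.0015,0,-0.003],"spin":0},{"offset":[-0.0015,0,-0.003],"spin":0},{"offset":[-0.0015,0,-0.003],"spin":0}]' 0 25
python3 -m crank '[{"offset":[0,0,0],"spin":0},{"offset":[0,0,0],"spin":0},{"offset":[0,0,0],"spin":0},{"offset":[0,0,0],"spin":0},{"offset":[0,0,0],"spin":0},{"offset":[0,0,0],"spin":0},{"offset":[0,0,0],"spin":0},{"offset":[0,0,0],"spin":0}]'
python3 -m crank '[{"offset":[0,0,0.02],"spin":0},{"offset":[0,0,0.06],"spin":0},{"offset":[0,-0.03,0.1],"spin":0},{"offset":[0.03,-0.06,0.14],"spin":0},{"offset":[0.06,-0.09,0.15],"spin":0},{"offset":[0.09,-0.12,0.15],"spin":0},{"offset":[0.12,-0.15,0.15],"spin":0},{"offset":[0.12,-0.15,0.15],"spin":0}]'
python3 -m crank '[{"offset":[0.03,-0.03,0],"spin":0},{"offset":[0.06,-0.06,0],"spin":0},{"offset":[0.074,-0.085,0],"spin":0},{"offset":[0.074,-0.085,0],"spin":0},{"offset":[0.074,-0.085,0],"spin":0},{"offset":[0.074,-0.085,0],"spin":0},{"offset":[0.074,-0.085,0],"spin":0},{"offset":[0.074,-0.085,0],"spin":0}]'
python3 - <<'E'
from h import *
s,p=shot('wrist','w6.png'); print(s['eef_pos'],s['eef_rot'])
try: print('padcup',meas(s,p,(280,60,370,200),blue,4))
except Exception as e: print(e)
print(proj(s,p,[635.5,50.8,4]))
print('cap',cyl(s,p,'cap_mid',25,30,0,(470,72)))
E
```

```text
clock: 19.47
eef_pos: [440.1, 220.9, 5.0]
eef_rot: [3.138, -0.007, 1.572]
wrist_force: [0.1, 0.3, 0.4]
finger_gap: 48.7
clock: 20.13
eef_pos: [440.1, 220.9, 5.0]
eef_rot: [3.138, -0.007, 1.572]
wrist_force: [-0.1, -0.3, 0.3]
finger_gap: 48.3
clock: 20.8
eef_pos: [562.3, 68.0, 155.6]
eef_rot: [3.136, -0.007, 1.57]
wrist_force: [0.9, 0.5, -1.5]
finger_gap: 48.7
clock: 21.47
eef_pos: [636.0, -16.0, 155.9]
eef_rot: [3.136, -0.007, 1.572]
wrist_force: [-0.6, -0.0, -0.6]
finger_gap: 49.2
[635.96904955 -16.00478443 155.90264545] [ 3.13589447 -0.00666397  1.57177511]
padcup (array([636. ,  50.9]), array([635.7,  51. ]), array([51.5, 52. ]), 0.0)
[[320.38937842 127.2000172 ]]
cap (array([476. ,  71.4]), 'iou', np.float64(0.93), 'conf', 0.75, 'n', 1)
```

View pics/w6.png

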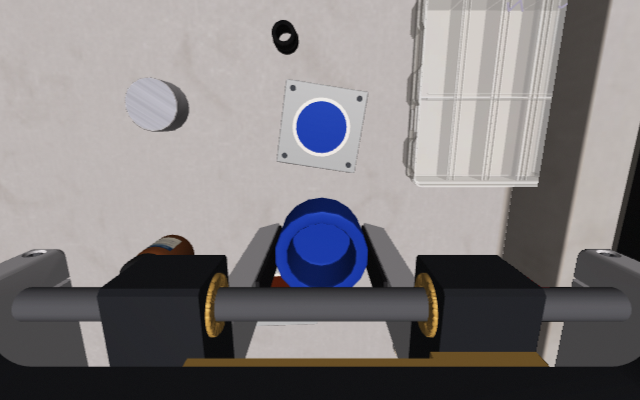

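The cup is held level at (322,245) and the pad disc is at (321,127), which gives (635.8,50.9).

```bash
python3 -m crank '[{"offset":[0,0.03,-0.02],"spin":0},{"offset":[0,0.06,-0.05],"spin":0},{"offset":[0,0.067,-0.08],"spin":0},{"offset":[0,0.067,-0.1],"spin":0},{"offset":[0,0.067,-0.1],"spin":0},{"offset":[0,0.067,-0.1],"spin":0},{"offset":[0,0.067,-0.1],"spin":0},{"offset":[0,0.067,-0.1],"spin":0}]'
```

```text
clock: 22.23
eef_pos: [637.1, 50.5, 58.1]
eef_rot: [3.133, -0.007, 1.571]
wrist_force: [0.7, 0.1, -1.5]
finger_gap: 48.7
```

```bash
python3 -m crank '[{"offset":[-0.0018,0.0005,-0.015],"spin":0},{"offset":[-0.0018,0.0005,-0.03],"spin":0},{"offset":[-0.0018,0.0005,-0.04],"spin":0},{"offset":[-0.0018,0.0005,-0.044],"spin":0},{"offset":[-0.0018,0.0005,-0.047],"spin":0},{"offset":[-0.0018,0.0005,-0.049],"spin":0},{"offset":[-0.0018,0.0005,-0.049],"spin":0},{"offset":[-0.0018,0.0005,-0.049],"spin":0}]'
```

```text
clock: 22.9
eef_pos: [635.6, 51.0, 9.7]
eef_rot: [3.132, -0.007, 1.571]
wrist_force: [-0.2, -0.5, -2.1]
finger_gap: 48.8
```

```bash
python3 -m crank '[{"offset":[0,0,0],"spin":0},{"offset":[0,0,0],"spin":0},{"offset":[0,0,0],"spin":0},{"offset":[0,0,0],"spin":0},{"offset":[0,0,0],"spin":0},{"offset":[0,0,0],"spin":0},{"offset":[0,0,0],"spin":0},{"offset":[0,0,0],"spin":0}]' 1
python3 -m crank '[{"offset":[0,0,0.02],"spin":0},{"offset":[0,0,0.06],"spin":0},{"offset":[0,-0.03,0.1],"spin":0},{"offset":[0,-0.06,0.13],"spin":0},{"offset":[0,-0.065,0.15],"spin":0},{"offset":[0,-0.065,0.15],"spin":0},{"offset":[0,-0.065,0.15],"spin":0},{"offset":[0,-0.065,0.15],"spin":0}]'
cat >> h.py <<'E'
def cup(s,p,box,z):
    """rim outer ellipse of blue cup at height z -> centre"""
    u0,v0,u1,v1=box; c=comp(p['pixels'],box,blue); h=cv2.convexHull(c.astype(np.float32))
    X=toz(s,p,c,z)[:,:2].astype(np.float32); return np.round(cv2.minEnclosingCircle(X)[0],1),round(cv2.minEnclosingCircle(X)[1],1)
E
python3 - <<'E'
from h import *
s,p=shot('wrist','w7.png'); print(s['eef_pos'],s['eef_rot'])
print('cup',cyl(s,p,'cup_mid',25,34,4,(635.8,51),'c1.png'),cup(s,p,(270,60,380,200),38))
E
```

```text
clock: 23.57
eef_pos: [635.6, 51.0, 9.7]
eef_rot: [3.132, -0.007, 1.571]
wrist_force: [-0.6, 0.6, -0.6]
finger_gap: 93.5
clock: 24.23
eef_pos: [635.1, -13.7, 158.5]
eef_rot: [3.133, -0.007, 1.571]
wrist_force: [-0.4, 0.2, -1.1]
finger_gap: 93.6
[635.14387134 -13.65149224 158.54268928] [ 3.13339589 -0.00691718  1.57121874]
cup (array([636. ,  50.5]), 'iou', np.float64(0.91), 'conf', 0.65, 'n', 1) (array([635. ,  51.4]), 24.3)
```

View pics/c1.png

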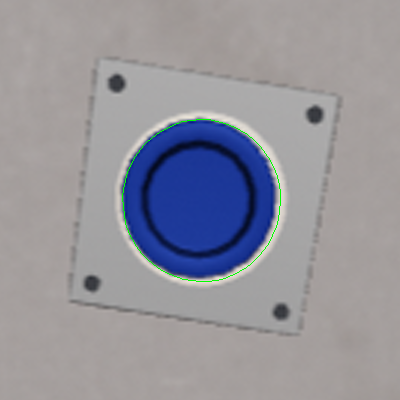

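The cup is centred on its pad: rim circle at (635.0,51.4), TCP at release (635.6,51.0). Now I'll view the cap from directly above.

```bash
python3 -m crank '[{"offset":[-0.04,0.005,0],"spin":0},{"offset":[-0.08,0.02,0],"spin":0},{"offset":[-0.12,0.02,0],"spin":0},{"offset":[-0.159,0.02,0],"spin":0},{"offset":[-0.159,0.02,0],"spin":0},{"offset":[-0.159,0.02,0],"spin":0},{"offset":[-0.159,0.02,0],"spin":0},{"offset":[-0.159,0.02,0],"spin":0}]'
python3 - <<'E'
from h import *
s,p=shot('wrist','w8.png'); s,p=shot('wrist','w8.png'); print(s['eef_pos'],s['eef_rot'])
print('cap',cyl(s,p,'cap_mid',25,30,0,(476,71),'k1.png'))
E
```

```text
clock: 25.0
eef_pos: [477.0, 6.8, 157.8]
eef_rot: [3.134, -0.007, 1.572]
wrist_force: [0.0, 0.5, 1.1]
finger_gap: 93.9
[476.94358054   6.72659    157.67732137] [ 3.13469113 -0.00694565  1.57200093]
cap (array([474.6,  71.2]), 'iou', np.float64(0.92), 'conf', 0.87, 'n', 1)
```

View pics/k1.png

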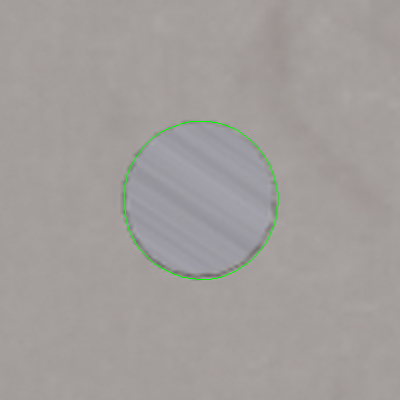

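The fit matches the cap, at (474.6,71.3).

```bash
python3 -m crank '[{"offset":[-0.002,0.03,-0.02],"spin":0},{"offset":[-0.002,0.06,-0.05],"spin":0},{"offset":[-0.002,0.0646,-0.08],"spin":0},{"offset":[-0.002,0.0646,-0.09],"spin":0},{"offset":[-0.002,0.0646,-0.09],"spin":0},{"offset":[-0.002,0.0646,-0.09],"spin":0},{"offset":[-0.002,0.0646,-0.09],"spin":0},{"offset":[-0.002,0.0646,-0.09],"spin":0}]'
```

```text
clock: 25.82
eef_pos: [475.6, 70.7, 69.1]
eef_rot: [3.133, -0.007, 1.571]
wrist_force: [0.4, 0.7, -0.1]
finger_gap: 93.9
```

```bash
python3 -m crank '[{"offset":[-0.0015,0.0006,-0.02],"spin":0},{"offset":[-0.0015,0.0006,-0.04],"spin":0},{"offset":[-0.0015,0.0006,-0.055],"spin":0},{"offset":[-0.0015,0.0006,-0.063],"spin":0},{"offset":[-0.0015,0.0006,-0.065],"spin":0},{"offset":[-0.0015,0.0006,-0.065],"spin":0},{"offset":[-0.0015,0.0006,-0.065],"spin":0},{"offset":[-0.0015,0.0006,-0.065],"spin":0}]'
python3 -m crank '[{"offset":[0,0,0],"spin":0},{"offset":[0,0,0],"spin":0},{"offset":[0,0,0],"spin":0},{"offset":[0,0,0],"spin":0},{"offset":[0,0,0],"spin":0},{"offset":[0,0,0],"spin":0},{"offset":[0,0,0],"spin":0},{"offset":[0,0,0],"spin":0}]' 0 25
python3 -m crank '[{"offset":[0,0,0],"spin":0},{"offset":[0,0,0],"spin":0},{"offset":[0,0,0],"spin":0},{"offset":[0,0,0],"spin":0},{"offset":[0,0,0],"spin":0},{"offset":[0,0,0],"spin":0},{"offset":[0,0,0],"spin":0},{"offset":[0,0,0],"spin":0}]'
python3 -m crank '[{"offset":[0,0,0.02],"spin":0},{"offset":[0,0,0.06],"spin":0},{"offset":[0.03,0,0.1],"spin":0},{"offset":[0.07,-0.01,0.11],"spin":0},{"offset":[0.11,-0.02,0.11],"spin":0},{"offset":[0.14,-0.02,0.11],"spin":0},{"offset":[0.161,-0.02,0.11],"spin":0},{"offset":[0.161,-0.02,0.11],"spin":0}]'
python3 -m crank '[{"offset":[0,0,0],"spin":0},{"offset":[0,0,0],"spin":0},{"offset":[0,0,0],"spin":0},{"offset":[0,0,0],"spin":0},{"offset":[0,0,0],"spin":0},{"offset":[0,0,0],"spin":0},{"offset":[0,0,0],"spin":0},{"offset":[0,0,0],"spin":0}]'
```

```text
clock: 26.48
eef_pos: [474.7, 71.3, 5.1]
eef_rot: [3.131, -0.007, 1.571]
wrist_force: [-0.0, -0.4, -0.2]
finger_gap: 94.5
clock: 27.15
eef_pos: [474.7, 71.3, 5.1]
eef_rot: [3.131, -0.007, 1.571]
wrist_force: [-0.1, 0.2, 0.7]
finger_gap: 48.4
clock: 27.82
eef_pos: [474.7, 71.3, 5.1]
eef_rot: [3.131, -0.007, 1.571]
wrist_force: [-0.1, 1.1, -0.0]
finger_gap: 48.3
clock: 28.48
eef_pos: [638.2, 50.8, 114.1]
eef_rot: [3.131, -0.007, 1.57]
wrist_force: [0.1, 0.6, -1.1]
finger_gap: 48.9
clock: 29.15
eef_pos: [638.1, 50.9, 114.3]
eef_rot: [3.131, -0.007, 1.57]
wrist_force: [-0.3, -0.3, -1.2]
finger_gap: 48.8
```

```bash
python3 -m crank '[{"offset":[-0.003,0,-0.02],"spin":0},{"offset":[-0.003,0,-0.04],"spin":0},{"offset":[-0.003,0,-0.055],"spin":0},{"offset":[-0.003,0,-0.06],"spin":0},{"offset":[-0.003,0,-0.06],"spin":0},{"offset":[-0.003,0,-0.06],"spin":0},{"offset":[-0.003,0,-0.06],"spin":0},{"offset":[-0.003,0,-0.06],"spin":0}]'
```

```text
clock: 29.82
eef_pos: [635.7, 50.9, 55.5]
eef_rot: [3.129, -0.007, 1.57]
wrist_force: [0.9, 0.4, -0.8]
finger_gap: 48.8
```

```bash
python3 -m crank '[{"offset":[-0.0003,0,-0.004],"spin":0},{"offset":[-0.0003,0,-0.007],"spin":0},{"offset":[-0.0003,0,-0.009],"spin":0},{"offset":[-0.0003,0,-0.01],"spin":0},{"offset":[-0.0003,0,-0.011],"spin":0},{"offset":[-0.0003,0,-0.012],"spin":0},{"offset":[-0.0003,0,-0.0125],"spin":0},{"offset":[-0.0003,0,-0.0125],"spin":0}]'
```

```text
clock: 30.48
eef_pos: [635.4, 50.9, 43.2]
eef_rot: [3.129, -0.007, 1.57]
wrist_force: [-1.7, 0.0, 2.2]
finger_gap: 48.9
```

It's in light contact at the expected height, so I'll release, back off and check.

```bash
python3 -m crank '[{"offset":[0,0,0],"spin":0},{"offset":[0,0,0],"spin":0},{"offset":[0,0,0],"spin":0},{"offset":[0,0,0],"spin":0},{"offset":[0,0,0],"spin":0},{"offset":[0,0,0],"spin":0},{"offset":[0,0,0],"spin":0},{"offset":[0,0,0],"spin":0}]' 1
python3 -m crank '[{"offset":[0,0,0.02],"spin":0},{"offset":[0,0,0.06],"spin":0},{"offset":[0,0,0.1],"spin":0},{"offset":[-0.02,-0.04,0.12],"spin":0},{"offset":[-0.05,-0.08,0.12],"spin":0},{"offset":[-0.09,-0.11,0.12],"spin":0},{"offset":[-0.13,-0.15,0.12],"spin":0},{"offset":[-0.13,-0.18,0.12],"spin":0}]'
python3 -m crank '[{"offset":[-0.02,-0.02,0],"spin":0},{"offset":[-0.02,-0.02,0],"spin":0},{"offset":[-0.02,-0.02,0],"spin":0},{"offset":[-0.02,-0.02,0],"spin":0},{"offset":[-0.02,-0.02,0],"spin":0},{"offset":[-0.02,-0.02,0],"spin":0},{"offset":[-0.02,-0.02,0],"spin":0},{"offset":[-0.02,-0.02,0],"spin":0}]'
python3 - <<'E'
from h import *
s,p=shot('wrist','w9.png'); print(s['eef_pos'],s['eef_rot'])
k=proj(s,p,[635.6,51,40])[0]; print(k)
print('cap',cyl(s,p,'cap_mid',25,30,38,(635.6,51)),'jar',cyl(s,p,'jar_mid',23,71,0,(471,-97),'j1.png'))
print('padjar',meas(s,p,(320,100,450,282),brown,4))
def crop(p,c,h,f):
    u,v=int(c[0]),int(c[1]); return cv2.resize(p['pixels'][max(v-h,0):v+h,max(u-h,0):u+h],(f,f),interpolation=cv2.INTER_CUBIC)[...,::-1]
A=crop(p,k,45,360)
s2,q=shot('side'); k2=proj(s2,q,[635.6,51,38])[0]; B=crop(q,k2,25,360)
cv2.imwrite('pics/v9.png',np.hstack([A,B])); j=cv2.imread('pics/j1.png'); cv2.imwrite('pics/v9.png',np.hstack([A,B]))
E
```

```text
clock: 31.15
eef_pos: [635.4, 50.9, 43.2]
eef_rot: [3.129, -0.007, 1.57]
wrist_force: [0.6, -0.6, 0.4]
finger_gap: 93.7
clock: 31.82
eef_pos: [512.0, -110.7, 163.4]
eef_rot: [3.129, -0.007, 1.571]
wrist_force: [0.5, -0.8, 0.0]
finger_gap: 93.8
clock: 32.48
eef_pos: [492.3, -130.2, 163.2]
eef_rot: [3.129, -0.008, 1.572]
wrist_force: [0.0, 0.9, 0.7]
finger_gap: 94.4
[ 492.27411471 -130.18913704  163.21671861] [ 3.12914211 -0.00750187  1.57223215]
[483.1322296  -6.1983263]
cap (array([636.1,  52.5]), 'iou', np.float64(0.97), 'conf', 0.7, 'n', 1) jar (array([468.5, -89.5]), 'iou', np.float64(0.93), 'conf', 0.74, 'n', 1)
padjar (array([ 587.8, -141.9]), array([ 587.9, -141.9]), array([45.7, 46.2]), 46.7)
```

View pics/v9.png

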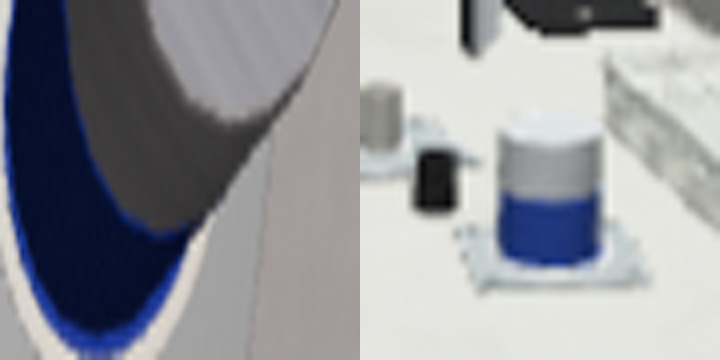

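The side view shows the cap flush on the cup. Last is the jar; I'll look from above first.

```bash
python3 -m crank '[{"offset":[-0.022,-0.03,0],"spin":0},{"offset":[-0.022,-0.03,0],"spin":0},{"offset":[-0.022,-0.03,0],"spin":0},{"offset":[-0.022,-0.03,0],"spin":0},{"offset":[-0.022,-0.03,0],"spin":0},{"offset":[-0.022,-0.03,0],"spin":0},{"offset":[-0.022,-0.03,0],"spin":0},{"offset":[-0.022,-0.03,0],"spin":0}]'
python3 - <<'E'
from h import *
s,p=shot('wrist'); print(s['eef_pos'],s['eef_rot'])
print('jar',cyl(s,p,'jar_mid',23,71,0,(468.5,-92),'j2.png'))
X=toz(s,p,comp(p['pixels'],(260,60,400,250),dark(60)),71); print(X.min(0),X.max(0))
E
```

```text
clock: 33.35
eef_pos: [470.3, -160.2, 163.3]
eef_rot: [3.129, -0.008, 1.572]
wrist_force: [0.0, -0.2, 0.1]
finger_gap: 94.0
[ 470.2673913  -160.18763218  163.27309908] [ 3.12903696 -0.00752228  1.57215761]
jar (array([467.8, -89.9]), 'iou', np.float64(0.91), 'conf', 0.58, 'n', 1)
[ 445.79988518 -111.97020503   71.        ] [488.7601418  -68.70211448  71.        ]
```

View pics/j2.png

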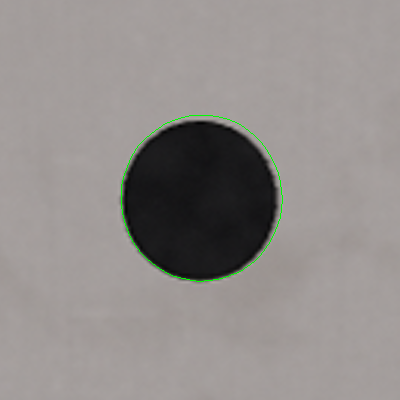

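The jar's cap disc centre is at (467.3,-90.3).

```bash
python3 -m crank '[{"offset":[-0.003,0.03,-0.02],"spin":0},{"offset":[-0.003,0.06,-0.04],"spin":0},{"offset":[-0.003,0.07,-0.06],"spin":0},{"offset":[-0.003,0.07,-0.06],"spin":0},{"offset":[-0.003,0.07,-0.06],"spin":0},{"offset":[-0.003,0.07,-0.06],"spin":0},{"offset":[-0.003,0.07,-0.06],"spin":0},{"offset":[-0.003,0.07,-0.06],"spin":0}]'
```

```text
clock: 34.12
eef_pos: [467.7, -91.2, 104.3]
eef_rot: [3.127, -0.007, 1.571]
wrist_force: [-0.4, -0.4, -0.0]
finger_gap: 94.1
```

```bash
python3 -m crank '[{"offset":[-0.001,0.001,-0.02],"spin":0},{"offset":[-0.001,0.001,-0.04],"spin":0},{"offset":[-0.001,0.001,-0.06],"spin":0},{"offset":[-0.001,0.001,-0.075],"spin":0},{"offset":[-0.001,0.001,-0.085],"spin":0},{"offset":[-0.001,0.001,-0.089],"spin":0},{"offset":[-0.001,0.001,-0.089],"spin":0},{"offset":[-0.001,0.001,-0.089],"spin":0}]'
python3 -m crank '[{"offset":[0,0,0],"spin":0},{"offset":[0,0,0],"spin":0},{"offset":[0,0,0],"spin":0},{"offset":[0,0,0],"spin":0},{"offset":[0,0,0],"spin":0},{"offset":[0,0,0],"spin":0},{"offset":[0,0,0],"spin":0},{"offset":[0,0,0],"spin":0}]' 0 25
python3 -m crank '[{"offset":[0,0,0],"spin":0},{"offset":[0,0,0],"spin":0},{"offset":[0,0,0],"spin":0},{"offset":[0,0,0],"spin":0},{"offset":[0,0,0],"spin":0},{"offset":[0,0,0],"spin":0},{"offset":[0,0,0],"spin":0},{"offset":[0,0,0],"spin":0}]'
python3 -m crank '[{"offset":[0,0,0.02],"spin":0},{"offset":[0,0,0.05],"spin":0},{"offset":[0.03,-0.01,0.08],"spin":0},{"offset":[0.06,-0.025,0.09],"spin":0},{"offset":[0.09,-0.04,0.09],"spin":0},{"offset":[0.12,-0.051,0.09],"spin":0},{"offset":[0.12,-0.051,0.09],"spin":0},{"offset":[0.12,-0.051,0.09],"spin":0}]'
```

```text
clock: 34.78
eef_pos: [467.1, -90.5, 16.0]
eef_rot: [3.127, -0.007, 1.571]
wrist_force: [-0.5, 0.1, 0.6]
finger_gap: 93.9
clock: 35.45
eef_pos: [467.2, -90.5, 16.0]
eef_rot: [3.127, -0.007, 1.571]
wrist_force: [0.7, -0.2, 0.2]
finger_gap: 44.9
clock: 36.12
eef_pos: [467.2, -90.5, 16.0]
eef_rot: [3.126, -0.007, 1.571]
wrist_force: [0.7, -0.4, -0.2]
finger_gap: 44.7
clock: 36.78
eef_pos: [587.3, -141.7, 104.9]
eef_rot: [3.128, -0.007, 1.57]
wrist_force: [-0.6, 0.9, -0.9]
finger_gap: 44.7
```

```bash
python3 -m crank '[{"offset":[0.0003,-0.0003,-0.025],"spin":0},{"offset":[0.0003,-0.0003,-0.045],"spin":0},{"offset":[0.0003,-0.0003,-0.065],"spin":0},{"offset":[0.0003,-0.0003,-0.075],"spin":0},{"offset":[0.0003,-0.0003,-0.08],"spin":0},{"offset":[0.0003,-0.0003,-0.083],"spin":0},{"offset":[0.0003,-0.0003,-0.0845],"spin":0},{"offset":[0.0003,-0.0003,-0.0845],"spin":0}]'
python3 -m crank '[{"offset":[0,0,-0.0005],"spin":0},{"offset":[0,0,-0.001],"spin":0},{"offset":[0,0,-0.001],"spin":0},{"offset":[0,0,-0.001],"spin":0},{"offset":[0,0,-0.001],"spin":0},{"offset":[0,0,-0.001],"spin":0},{"offset":[0,0,-0.001],"spin":0},{"offset":[0,0,-0.001],"spin":0}]'
```

```text
clock: 37.45
eef_pos: [587.8, -142.1, 21.1]
eef_rot: [3.127, -0.007, 1.57]
wrist_force: [-0.5, -0.5, -0.5]
finger_gap: 44.5
clock: 38.12
eef_pos: [587.8, -142.0, 20.1]
eef_rot: [3.127, -0.007, 1.57]
wrist_force: [-0.0, 0.2, -1.6]
finger_gap: 44.6
```

```bash
python3 -m crank '[{"offset":[0,0,0],"spin":0},{"offset":[0,0,0],"spin":0},{"offset":[0,0,0],"spin":0},{"offset":[0,0,0],"spin":0},{"offset":[0,0,0],"spin":0},{"offset":[0,0,0],"spin":0},{"offset":[0,0,0],"spin":0},{"offset":[0,0,0],"spin":0}]' 1
python3 -m crank '[{"offset":[0,0,0.02],"spin":0},{"offset":[0,0,0.06],"spin":0},{"offset":[0,0,0.1],"spin":0},{"offset":[0,-0.03,0.14],"spin":0},{"offset":[0,-0.065,0.17],"spin":0},{"offset":[0,-0.065,0.17],"spin":0},{"offset":[0,-0.065,0.17],"spin":0},{"offset":[0,-0.065,0.17],"spin":0}]'
python3 - <<'E'
from h import *
s,p=shot('wrist','w10.png'); s,p=shot('wrist','w10.png'); print(s['eef_pos'],s['eef_rot'])
X=toz(s,p,comp(p['pixels'],(260,60,400,250),dark(60)),75); print('jar cap',(X.min(0)+X.max(0))/2,X.max(0)-X.min(0))
print('jar',cyl(s,p,'jar_mid',23,71,4,(588,-142)))
c=proj(s,p,[588,-142,40])[0].astype(int)
A=cv2.resize(p['pixels'][max(c[1]-75,0):c[1]+75,c[0]-75:c[0]+75],(400,400))[...,::-1]
s2,q=shot('side'); c=proj(s2,q,[588,-142,30])[0].astype(int)
B=cv2.resize(q['pixels'][170:300,280:410],(400,400),interpolation=cv2.INTER_CUBIC)[...,::-1]
cv2.imwrite('pics/v10.png',np.hstack([A,B]))
E
```

```text
clock: 38.78
eef_pos: [587.8, -142.0, 20.1]
eef_rot: [3.127, -0.007, 1.57]
wrist_force: [-0.2, -0.4, 0.4]
finger_gap: 92.8
clock: 39.45
eef_pos: [587.5, -206.7, 188.8]
eef_rot: [3.128, -0.008, 1.57]
wrist_force: [-0.0, -0.2, -0.9]
finger_gap: 94.0
[ 587.31043036 -205.98642738  188.0559171 ] [ 3.1295489  -0.00821468  1.57050205]
jar cap [ 587.61961558 -141.9975087    75.        ] [4.36073054e+01 4.34334987e+01 1.13686838e-13]
jar (array([ 587.7, -141.9]), 'iou', np.float64(0.91), 'conf', 0.73, 'n', 1)
```

View pics/v10.png

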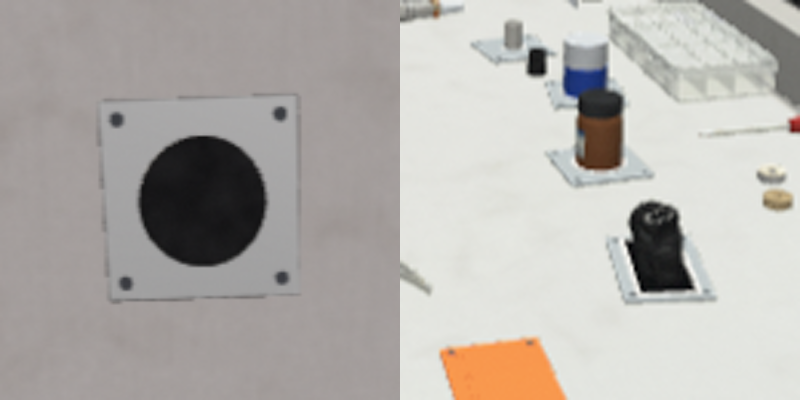

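All are in place. One last numeric check, of cap against cup from above, then I'll hand in.

```bash
python3 -m crank '[{"offset":[0.048,0.18,0],"spin":0},{"offset":[0.048,0.18,0],"spin":0},{"offset":[0.048,0.18,0],"spin":0},{"offset":[0.048,0.18,0],"spin":0},{"offset":[0.048,0.18,0],"spin":0},{"offset":[0.048,0.18,0],"spin":0},{"offset":[0.048,0.18,0],"spin":0},{"offset":[0.048,0.18,0],"spin":0}]'
python3 - <<'E'
from h import *
s,p=shot('wrist'); s,p=shot('wrist','w11.png'); print(s['eef_pos'])
print('cap',cyl(s,p,'cap_mid',25,30,38,(635.6,51)),'cup',cyl(s,p,'cup_mid',25,34,4,(635.6,51)))
print('bush',cyl(s,p,'bush_mid',11,34,4,(596.4,227.3)))
E
```

```text
clock: 40.32
eef_pos: [635.2, -26.0, 187.7]
eef_rot: [3.13, -0.008, 1.572]
wrist_force: [-0.0, 0.2, -0.9]
finger_gap: 94.2
[635.21891696 -26.5342481  187.97152617]
cap (array([635.2,  50.7]), 'iou', np.float64(0.92), 'conf', 0.9, 'n', 1) cup no mask
bush no mask
```

```bash
python3 -c "
from cell import manip
print(manip.sign_off())"
```

```text
the job is handed in; nothing more can be done
None
```

The injector test set is laid out and handed in at about 40 s: all four parts are on their matching pads, and the cap is set on the cup. Nothing is gripped, and the arm is clear above the bench.

| Item | Last check | Target |
|---|---|---|
| Valve body | inside its outline to about 1 mm, aligned lengthwise | outline centre (569.3, -356.4) |
| Bush | (596.6, 227.9), upright | (596.4, 227.3) |
| Cup | rim circle (635.0, 51.4), mouth up, before capping | (635.8, 50.9) |
| Cap on cup | (635.2, 50.7), flush in the side view | released cup at (635.6, 51.0) |
| Jar | (587.6, -142.0), upright | (587.9, -141.9) |

**Checks that disagreed:** an oblique view of the cap read (636.1, 52.5), about 1.8 mm off in y from the later overhead reading. I trusted the overhead one.

**Checks that failed:** in the last overhead view the network found neither the cup, hidden under the cap, nor the bush. Their positions rest on the earlier overhead fits and the side picture, which showed everything standing.

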